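Put glass filter bowls away in the leaning parts bins

TASK

Put the two glass filter bowls away: the larger bowl goes in the wider leaning blue bin and the smaller one in the narrower bin, each foot first with its stem towards the mouth, resting on the bin's floor. They are fragile and the bins' floors are set at unknown depths, so lower each bowl along the bin until you feel it touch, never press hard, and let go only then, never letting it drop. Do not tip the bowls over on the bench, and leave the other things on the bench where they are.

Things in the scene. Friction and masses are not known exactly. Their poses are not given: they have to be found in the camera images.
- large_bowl: Round glass fuel-filter bowl with a brass stem, 125 mm tall; stands stem up on its flat foot. Globe 70 mm in diameter, widest 28 mm above the foot; brass collar 34 mm wide ends 66 mm above the foot; above it the plain stem, 24 mm in diameter, up to the top. Origin: centre of the foot; z runs along the stem to its top. Weighs 0.12 to 0.34 kg. Fragile.
- large_bowl_top (a point): centre of the top end of the large bowl's stem, 125 mm above its foot
- small_bowl: Round glass fuel-filter bowl with a brass stem, 125 mm tall; stands stem up on its flat foot. Globe 56 mm in diameter, widest 21 mm above the foot; brass collar 34 mm wide ends 51 mm above the foot; above it the plain stem, 24 mm in diameter, up to the top. Origin: centre of the foot; z runs along the stem to its top. Weighs 0.12 to 0.34 kg. Fragile.
- small_bowl_top (a point): centre of the top end of the small bowl's stem, 125 mm above its foot
- wide_bin: Deep blue open-topped plastic bin fixed in a steel cradle, leaning 25 degrees from vertical so that its mouth looks up and towards the robot. Inside 84 mm (its x) by 116 mm (its y, horizontal), walls 4 mm, outside height 130 mm. Origin: centre of its underside; z runs along the bin's axis out of the mouth (mouth plane at z = 130 mm).
- wide_bin_mouth (a point): centre of the wide bin's mouth, in the rim plane; axes as the bin's. The bin's inner floor is a grey plate, square to the axis, on a stiff spring (about 2 N per mm), set anywhere from 70 to 110 mm below the mouth; this depth differs from bin to bin and day to day and is not measured
- narrow_bin: Deep blue open-topped plastic bin fixed in a steel cradle, leaning 25 degrees from vertical so that its mouth looks up and towards the robot. Inside 68 mm (its x) by 116 mm (its y, horizontal), walls 4 mm, outside height 130 mm. Origin: centre of its underside; z runs along the bin's axis out of the mouth (mouth plane at z = 130 mm).
- narrow_bin_mouth (a point): centre of the narrow bin's mouth, in the rim plane; axes as the bin's. The bin's inner floor is a grey plate, square to the axis, on a stiff spring (about 2 N per mm), set anywhere from 70 to 110 mm below the mouth; this depth differs from bin to bin and day to day and is not measured
- spray_can: grey spray can, 60 mm wide, 170 mm tall; bystander, origin at its underside's centre
- grease_jar: amber jar with black lid, 70 mm wide, 80 mm tall; bystander, origin at its underside's centre
- tape_roll: black tape roll lying flat, 90 mm wide, 40 mm tall; bystander, origin at its underside's centre
- wrench: steel wrench lying flat, 190 mm long; bystander
- screwdriver: screwdriver lying flat, 200 mm long; bystander
- carton: cardboard carton 90 x 130 x 70 mm; bystander, origin at its underside's centre
- air_horn: chrome horn trumpet standing on its 84 mm bell, 130 mm tall; bystander, origin at its underside's centre
Not all that is in view belongs to the job. Leave any pink or purple look-alike of the large_bowl alone.

How it is judged:
At the end, for the whole second after the job is handed in: Large bowl in the wide bin, small in the narrow: in the bin's frame each foot under 78 mm above the underside and within 30 mm (x) and 50 mm (y) of the axis, stem top over 100 mm above the underside; released, at rest (below 0.02 m/s) (z of large_bowl in the frame of wide_bin between 0 and 0.078 m and x of large_bowl in the frame of wide_bin between -0.03 and 0.03 m and y of large_bowl in the frame of wide_bin between -0.05 and 0.05 m and z of large_bowl_top in the frame of wide_bin above 0.1 m and linear speed of each of large_bowl, small_bowl below 0.02 m/s and contact force between each of large_bowl, small_bowl and the fingers below 0.1 N and z of small_bowl in the frame of narrow_bin between 0 and 0.078 m and x of small_bowl in the frame of narrow_bin between -0.03 and 0.03 m and y of small_bowl in the frame of narrow_bin between -0.05 and 0.05 m and z of small_bowl_top in the frame of narrow_bin above 0.1 m); the robot touches nothing.
It fails at once if a glass bowl is dropped or knocked: it moves faster than 0.4 m/s while not held by the fingers ((linear speed of large_bowl above 0.4 m/s and contact force between large_bowl and the fingers below 0.2 N) or (linear speed of small_bowl above 0.4 m/s and contact force between small_bowl and the fingers below 0.2 N)).
It fails at once if a glass bowl is pressed against a bin with more than 15 N (contact force between any of large_bowl, small_bowl and wide_bin above 15 N or contact force between any of large_bowl, small_bowl and narrow_bin above 15 N).
It fails at once if a glass bowl is tipped over (more than 75 degrees) (angle between any of large_bowl, small_bowl's own z axis and vertical above 1.31 rad).
It fails at once if a bystander is moved more than 30 mm (distance of any of spray_can, grease_jar, tape_roll, wrench, screwdriver, carton, air_horn from where it was at the start of the episode above 0.03 m).
It also fails if it takes over 64 s, if anything falls off the work surface, if the arm or the gripper's body presses on something with over 40 N, if the wrist force passes 120 N, or if a joint passes its speed limit or range.

ROBOT

A 7-joint arm with a two-finger parallel gripper is mounted at the origin on the work surface. World frame = base frame: x ahead of the robot, y to its left, z up, the work surface at z = 0. Lengths are in m, angles in rad, forces in N, time in s.
With the tool pointing down it reaches from about 0.4 to 0.85 m from the base axis. Payload 4.5 kg.
Tool frame: the origin (TCP) lies on the centre line of the jaws, within the pads' length; the fingertips stand 11 mm ahead of it and the grasp point (between the pads) lies 8 mm behind it (tips_ahead is the distance from the TCP to the fingertips, in m); x points along the fingers, z is the direction in which the jaws open and shut, and the axes are right-handed (so a half turn about x gives the same grasp; the last joint's range is limited). The gripper opens to 85 mm and grips with 20 to 120 N. Pads are 22 mm wide; open, the fingers measure 114 mm over their backs; the gripper's body (76 mm by 85 mm) begins 54 mm behind the grasp point. The pads swing forward as they close: fully open they stand 13 mm farther back than shut.
Start: joints at [-1.236, 0.689, -0.195, 1.565, 0.157, 0.902, -0.215], TCP at [0.185, 0.597, 0.242] pointing down, gripper open.
Joint ranges: [-3.01, 3.01], [-0.46, 2.08], [-1.47, 1.51], [0.13, 2.56], [-1, 4.14], [0.04, 2.09], [-2.66, 2.66]. Speed limits (rad/s): [2.57, 2.57, 3.14, 3.14, 3.14, 3.14, 3.14].

INTERFACE

Orientations are given as a rotation vector (axis times angle).
In Python, from bench import * gives the robot as it stands.
- The arm moves only by the tool carry_out, never from a script. Its argument "plan" is a list of rows, each a list of 3 entries, a list of its own where there are three numbers: the closure in counts, from 0 (fully open) to 255 (shut), then the shift along the tool's x, y, z in m, then the turn, a rotation vector about the tool's x, y, z in rad. In form: [[jaw, [x, y, z], [wx, wy, wz]], ...]. A call has 1 to 20 rows; each row shifts and turns the pose as measured when the row begins, along the tool's axes as they then stand; what a row does not reach is not made up. A row lasts 1/10 s, in which the tool goes at most 50 mm and 8.59 degrees, less where a joint would pass 70% of its speed; a pose out of reach is approached as far as the arm can. A call is refused whole if a number of a shift passes 0.05 or a number of a turn 0.15, either way. A call with a gripper value outside its range is refused whole. The fingers move at their own pace and stop on an object; the grip force is fixed at half the most. Time passes only in rows, so rows that do not move let the fingers close. It gives the time, the measured TCP pose, the force and the opening at its end, in the units of the state.
- read_state(): the state, without advancing time (a new reading comes with each control period).
- camera(name): name is "scene" or "top" or "wrist"; returns (picture, depth): 384x512x3 uint8, red, green, blue; 384x512 float32, m along the optical axis (not along the pixel's ray), 0 where there is no reading.
- calibration(name): a dict with "mtx" (3x3 intrinsics, pixels), "R" (3x3) and "t" (3): a world point X has camera coordinates R X + t; the wrist camera has in their place "tool_from_camera" (4x4, takes a point from camera to tool coordinates, whose origin is the TCP and whose axes are the tool frame's). Camera axes: x right, y down, z forward; pixel columns grow to the right and rows downward; lengths in m; the calibration is good to about 2 mm. The wrist camera is an equidistant fisheye: a pixel r from the principal point sees the ray r / f radians off the axis. A picture is of the moment at which its call begins: read the wrist's pose just before it. calibration takes no time and is no camera call.
- job_done(): hands the job in, once; it reports no verdict.
The state is a dict: "time": time; "joint_positions": joint angles; "dq": joint speeds; "joint_efforts": joint torques, N m; "tool_pos": TCP position; "ee_rot": TCP orientation; "force": force on the tool from outside, world axes, zero at the start; "ft_torque": the same for the moment, N m; "grip_width": finger opening in m.
Only numpy, scipy, OpenCV 4.12 (cv2) and the standard library are available. Lean on these libraries where they do the work, as an engineer would, in place of code of your own. Each camera call takes 0.05 s, during which the arm holds its last target. There are 200 camera calls.

## Working session

There is one attempt and no reset: what is moved stays moved. The work goes in short steps, Python scripts to look and compute and a tool call to move; the robot and the scene stay as the last step left them, time stands still between calls to the robot, and variables do not carry over. Pictures are saved under pics/ and viewed, about 8 in all and at most 12, crops included, and the job is handed in when it is done.

Besides the shell and the picture viewer there is one more tool, called after ">>>" as name([rows], argument=value, ...), one row to a line, values as JSON. carry_out: Moves the arm, as the interface text tells. Its arguments: {"type":"object","properties":{"plan":{"type":"array"}},"required":["plan"]}

```bash
mkdir -p pics; cat > h.py <<'E'
from bench import *
import numpy as np, cv2
from scipy.spatial.transform import Rotation as Rn
def world(name,dep,u,v):
    c=calibration(name);K=np.array(c["mtx"]);R=np.array(c["R"]);t=np.array(c["t"])
    u=np.asarray(u,float);v=np.asarray(v,float)
    p=np.stack([(u-K[0,2])/K[0,0]*dep,(v-K[1,2])/K[1,1]*dep,dep],-1)
    return (p-t)@R
E
python3 - <<'E'
from h import *
for n in ("scene","top"):
    im,d=camera(n); np.savez(n+".npz",im=im,d=d)
    cv2.imwrite(f"pics/{n}.png",cv2.resize(im[...,::-1],(800,600)))
    c=calibration(n); print(n,np.array(c["mtx"]).round(1).tolist(),(-np.array(c["R"]).T@np.array(c["t"])).round(3))
s=read_state();print({k:np.round(v,3).tolist() for k,v in s.items()})
E
```

```text
scene [[392.9, 0.0, 255.2], [0.0, 392.9, 188.0], [0.0, 0.0, 1.0]] [0.992 0.702 0.868]
top [[376.9, 0.0, 263.0], [0.0, 376.9, 197.2], [0.0, 0.0, 1.0]] [ 0.295 -0.16   1.287]
{'time': 0.1, 'joint_positions': [-1.236, 0.69, -0.195, 1.566, 0.157, 0.903, -0.215], 'dq': [0.001, -0.004, -0.0, -0.003, 0.001, 0.0, -0.001], 'joint_efforts': [-0.004, -54.061, -1.272, -15.899, 0.009, 0.004, 0.0], 'tool_pos': [0.185, 0.596, 0.242], 'ee_rot': [-0.986, 1.338, 0.984], 'force': [0.117, 0.002, -0.67], 'ft_torque': [-0.032, -0.06, -0.005], 'grip_width': 0.085}
```

View pics/scene.png

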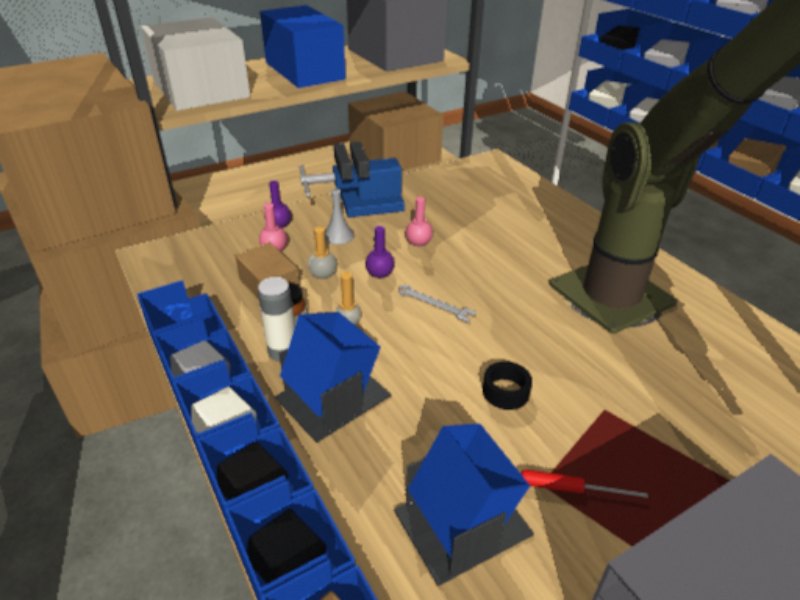

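View pics/top.png

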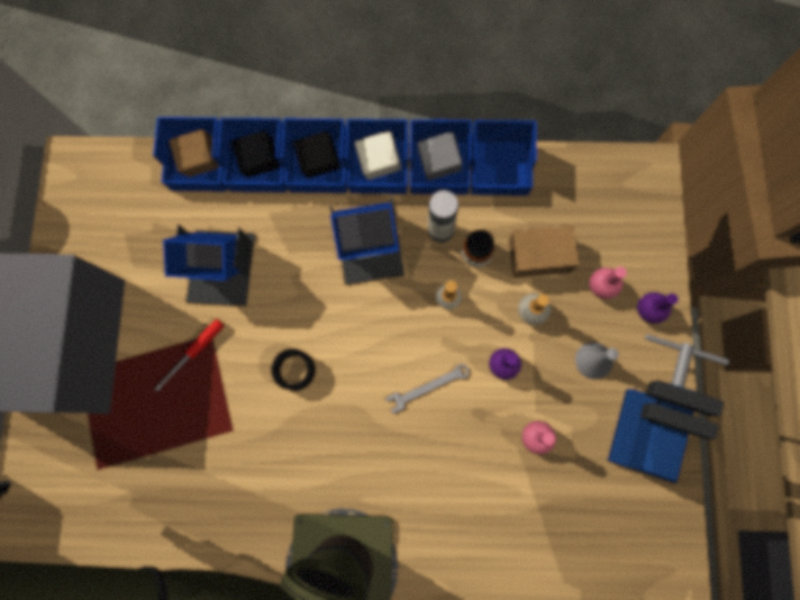

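The bowls with brass stems on clear glass are at scene (346,300) and (320,253), which are (448,294) and (537,307) in top. The pink and purple ones are look-alikes. The bins are at top (200,257) and (366,232). Next I measure the bins and the bowls.

```bash
cat > m.py <<'E'
from h import *
from scipy.optimize import least_squares
S={n:dict(np.load(n+".npz")) for n in ("scene","top")}
P={}
for n,s in S.items():
    v,u=np.mgrid[0:384,0:512]; P[n]=world(n,s["d"],u,v); P[n][s["d"]<=0]=np.nan
def sdf(q,h,ih):
    def box(p,c,h):
        a=abs(p-c)-h; return np.linalg.norm(np.maximum(a,0),axis=1)+np.minimum(a.max(1),0)
    o=box(q,np.array([0,0,.065]),np.array([*h,.065])); i=box(q,np.array([0,0,.13]),np.array([*ih,.126]))
    return np.maximum(o,-i)
def pose(p):
    # p=(x,y,z mouth, yaw): horizontal lean direction = (cos,sin)(yaw)
    d=np.array([np.cos(p[3]),np.sin(p[3]),0]); z=np.sin(np.radians(25))*d+np.cos(np.radians(25))*np.array([0,0,1])
    x=np.cos(np.radians(25))*d-np.sin(np.radians(25))*np.array([0,0,1])
    return np.stack([x,np.cross(z,x),z],1)
def blue(n):
    h=cv2.cvtColor(S[n]["im"],cv2.COLOR_RGB2HSV); return (abs(h[...,0].astype(int)-112)<12)&(h[...,1]>150)&(h[...,2]>40)
if __name__=="__main__":
    k=.64
    reg={"A":{"top":(163,228,240,282),"scene":(408,422,530,560)},"B":{"top":(330,200,402,262),"scene":(280,310,382,420)}}
    for b,r in reg.items():
        Q=[]
        for n,(a,c,e,f) in r.items():
            m=blue(n); sl=np.s_[int(c*k):int(f*k),int(a*k):int(e*k)]; q=P[n][sl][m[sl]]; q=q[np.isfinite(q[:,0])&(q[:,2]>.02)&(q[:,2]<.25)]
            print(b,n,len(q),q.mean(0).round(3),q.min(0).round(3),q.max(0).round(3)); Q.append(q)
        Q=np.concatenate(Q); c=Q.mean(0)
        for w in (84,68):
            h=np.array([w/2+4,62])/1e3; ih=np.array([w/2,58])/1e3
            f=lambda p:sdf((Q-p[:3])@pose(p)+[0,0,.13],h,ih)
            best=min((least_squares(f,[c[0],c[1],.2,y0],loss="soft_l1",f_scale=.003) for y0 in np.arctan2(-c[1],-c[0])+np.array([-.6,-.3,0,.3,.6])),key=lambda r:r.cost)
            print(w,best.x.round(4),"rms",np.sqrt(np.mean(f(best.x)**2)).round(4),"med",np.median(abs(f(best.x))).round(4),"cost",best.cost)
    for n,(a,c,e,f) in {"scene":(300,215,370,330),"top":(425,270,570,330)}.items():
        h=cv2.cvtColor(S[n]["im"],cv2.COLOR_RGB2HSV); sl=np.s_[int(c*k):int(f*k),int(a*k):int(e*k)]
        m=((h[...,0]>10)&(h[...,0]<24)&(h[...,1]>160)&(h[...,2]>130)).astype(np.uint8); 
        N,L,st,ce=cv2.connectedComponentsWithStats(m)
        for i in range(1,N):
            if sl[1].start<ce[i][0]<sl[1].stop and sl[0].start<ce[i][1]<sl[0].stop and st[i][4]>8:
                q=P[n][L==i]; q=q[np.isfinite(q[:,0])&(q[:,2]>.03)&(q[:,2]<.14)]; print(n,st[i],np.median(q,0).round(3),q.min(0).round(3),q.max(0).round(3))
    cr=lambda n,a,c,e,f,z:cv2.resize(S[n]["im"][c:f,a:e,::-1],None,fx=z,fy=z,interpolation=cv2.INTER_CUBIC)
    A=cr("scene",180,130,250,220,6);B=cr("top",265,165,365,220,5)
    h=540;im=np.zeros((540,800,3),np.uint8);im[:540,:420]=A;B=cv2.resize(B,(380,209));im[:209,420:]=B;cv2.imwrite("pics/c1.png",im)
E
python3 m.py
```

```text
A top 832 [0.623 0.303 0.119] [0.567 0.235 0.051] [0.69  0.362 0.176]
A scene 3635 [0.64  0.306 0.118] [0.571 0.236 0.032] [0.696 0.37  0.172]
84 [ 0.6009  0.3024  0.1548 -3.1845] rms 0.005 med 0.0015 cost 0.025692463251061982
68 [ 0.6057  0.3026  0.1562 -3.228 ] rms 0.0017 med 0.001 cost 0.0039871352882690754
B top 322 [ 0.673 -0.038  0.122] [ 0.618 -0.105  0.026] [0.756 0.029 0.178]
B scene 2435 [ 0.701 -0.024  0.119] [ 0.618 -0.104  0.028] [0.77  0.041 0.174]
84 [ 0.6655 -0.0364  0.1557  3.2822] rms 0.0013 med 0.001 cost 0.002024018053665211
68 [ 0.6698 -0.0363  0.158   3.3044] rms 0.0051 med 0.0017 cost 0.016621903056572233
scene [201 146   9  18 110] [ 0.545 -0.389  0.091] [ 0.528 -0.406  0.059] [ 0.555 -0.376  0.127]
scene [218 175   9  23 156] [ 0.57  -0.204  0.082] [ 0.555 -0.22   0.044] [ 0.584 -0.196  0.127]
top [285 181   7   6  31] [ 0.563 -0.214  0.126] [ 0.555 -0.223  0.106] [ 0.572 -0.205  0.131]
top [341 189   9  11  44] [ 0.539 -0.395  0.124] [ 0.528 -0.405  0.067] [ 0.55  -0.389  0.132]
```

View pics/c1.png

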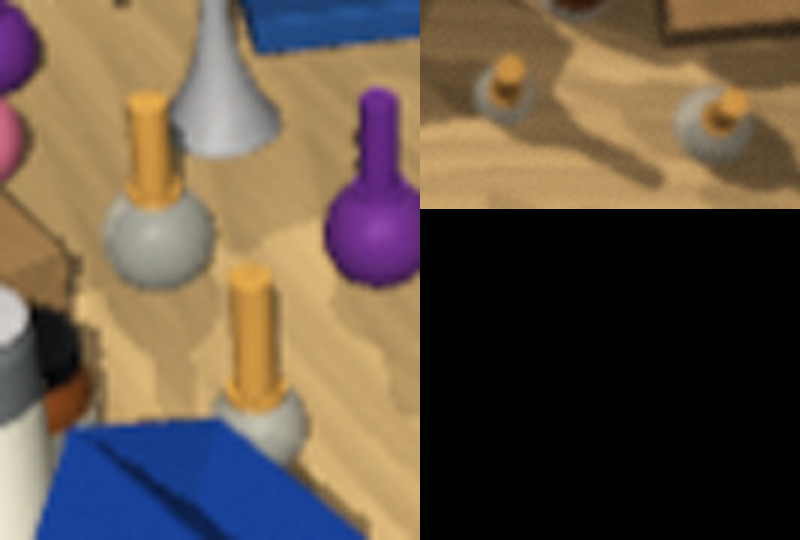

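Two brass-stem, clear-glass bowls stand here, with their stem tops at crop (150,100) and (250,275). The farther one has the clearly bigger globe (110 px against 95 px, although it is farther away), so it is the large bowl at (0.540,-0.397). The nearer one is the small bowl at (0.564,-0.213). Bin B fits 84 mm (wide) and bin A fits 68 mm (narrow).

```bash
cat > g.py <<'E'
from m import pose,Rn,np
from h import *
BIN={"large":([.6655,-.0364,.1557],3.2822),"small":([.6057,.3026,.1562],-3.228)}
BOWL={"large":np.array([.540,-.397,0]),"small":np.array([.564,-.213,0])}
def tool(which,tilt,sgn=1):
    if tilt: B=pose([0,0,0,BIN[which][1]]); x=-B[:,2]; z=sgn*B[:,1]
    else: B=pose([0,0,0,BIN[which][1]]); x=np.array([0,0,-1.]); z=sgn*B[:,1]
    return np.stack([x,np.cross(z,x),z],1)
def go(p,R):
    s=read_state(); Rc=Rn.from_rotvec(s["ee_rot"]).as_matrix(); d=np.array(p)-s["tool_pos"]
    print("t",round(s["time"],2),"pos",np.round(s["tool_pos"],4),"F",np.round(s["force"],2),"w",round(s["grip_width"],4),"q",np.round(s["joint_positions"],2))
    print("turn",Rn.from_matrix(Rc.T@R).as_rotvec().round(4),"shift cur",(Rc.T@d).round(4),"shift tgt",(R.T@d).round(4))
def binpos(which,z,xo):  # tcp point at height z above mouth along axis, offset xo in bin x
    c,y=BIN[which]; B=pose([0,0,0,y]); return np.array(c)+B[:,2]*z+B[:,0]*xo
E
python3 - <<'E'
from g import *
print(Rn.from_rotvec(read_state()["ee_rot"]).as_matrix().round(3))
for s in (1,-1): go(BOWL["large"]+[0,0,.25],tool("large",0,s))
E
```

```text
[[-0.    -0.955  0.296]
 [-0.002  0.296  0.955]
 [-1.    -0.    -0.002]]
t 0.1 pos [0.1851 0.5964 0.2415] F [ 0.12  0.   -0.67] w 0.0855 q [-1.24  0.69 -0.19  1.57  0.16  0.9  -0.22]
turn [ 2.7003e+00 -3.0000e-04  2.3000e-03] shift cur [-0.0069 -0.6332 -0.8437] shift tgt [-0.0085  0.2122  1.0333]
t 0.1 pos [0.1851 0.5964 0.2415] F [ 0.12  0.   -0.67] w 0.0855 q [-1.24  0.69 -0.19  1.57  0.16  0.9  -0.22]
turn [-4.413e-01 -1.700e-03 -2.000e-04] shift cur [-0.0069 -0.6332 -0.8437] shift tgt [-0.0085 -0.2122 -1.0333]
```

>>> carry_out([
  [60, [0, 0, 0], [-0.147, 0, 0]],
  [60, [0, 0, 0], [-0.147, 0, 0]],
  [60, [0, 0, 0], [-0.147, 0, 0]],
  [60, [0, -0.045, -0.02], [0, 0, 0]],
  [60, [0, -0.045, -0.02], [0, 0, 0]],
  [60, [0, -0.045, -0.02], [0, 0, 0]],
  [60, [0, -0.045, -0.02], [0, 0, 0]],
  [60, [0, -0.032, -0.03], [0, 0, 0]],
  [60, [0, 0, -0.05], [0, 0, 0]],
  [60, [0, 0, -0.05], [0, 0, 0]],
  [60, [0, 0, -0.05], [0, 0, 0]],
  [60, [0, 0, -0.05], [0, 0, 0]],
  [60, [0, 0, -0.05], [0, 0, 0]],
  [60, [0, 0, -0.05], [0, 0, 0]],
  [60, [0, 0, -0.05], [0, 0, 0]],
  [60, [0, 0, -0.05], [0, 0, 0]],
  [60, [0, 0, -0.05], [0, 0, 0]],
  [60, [0, 0, -0.05], [0, 0, 0]],
  [60, [0, 0, -0.05], [0, 0, 0]],
  [60, [0, 0, -0.05], [0, 0, 0]],
])

```text
time: 2.1
tool_pos: [0.5112, -0.068, 0.2329]
ee_rot: [-1.331, 1.136, 1.342]
force: [0.7, -0.3, -0.4]
grip_width: 0.0655
```

```bash
python3 -c '
from g import *
go(BOWL["large"]+[0,0,.25],tool("large",0,-1))'
```

```text
t 2.1 pos [ 0.5112 -0.068   0.2329] F [ 0.67 -0.27 -0.38] w 0.0655 q [ 0.3   0.59 -0.42  1.89  0.34  0.75  1.43]
turn [ 0.0302 -0.0028 -0.0128] shift cur [-0.0159  0.0277 -0.3292] shift tgt [-0.0171  0.0176 -0.3298]
```

>>> carry_out([
  [80, [-0.003, 0.003, -0.05], [0.03, 0, -0.012]],
  [80, [-0.003, 0.003, -0.05], [0, 0, 0]],
  [80, [-0.003, 0.003, -0.05], [0, 0, 0]],
  [80, [-0.003, 0.003, -0.05], [0, 0, 0]],
  [80, [-0.003, 0.003, -0.05], [0, 0, 0]],
  [80, [-0.003, 0.003, -0.05], [0, 0, 0]],
  [80, [0, 0, -0.04], [0, 0, 0]],
  [80, [0, 0, 0], [0, 0, 0]],
  [80, [0, 0, 0], [0, 0, 0]],
])

```text
time: 3.0
tool_pos: [0.5347, -0.4182, 0.247]
ee_rot: [-1.3, 1.156, 1.303]
force: [0.6, 0.1, 0.3]
grip_width: 0.0589
```

```bash
python3 -c '
from g import *
go(BOWL["large"]+[0,0,.21],tool("large",0,-1))
s=read_state();im,d=camera("wrist");c=calibration("wrist");np.savez("w1.npz",im=im,d=d,p=s["tool_pos"],r=s["ee_rot"])
print({k:np.array(v).round(3).tolist() for k,v in c.items()})
cv2.imwrite("pics/w1.png",cv2.resize(im[...,::-1],(800,600)))'
```

```text
t 3.0 pos [ 0.5347 -0.4182  0.247 ] F [0.55 0.14 0.33] w 0.0589 q [ 0.8   0.78 -0.43  1.37  0.35  1.07  2.01]
turn [-0.0163 -0.0039 -0.0069] shift cur [ 0.0369 -0.0082  0.0206] shift tgt [ 0.037  -0.0082  0.0203]
{'mtx': [[297.319, 0.0, 251.455], [0.0, 297.319, 194.694], [0.0, 0.0, 1.0]], 'tool_from_camera': [[0.0, -0.259, 0.966, -0.133], [-0.0, -0.966, -0.259, 0.066], [1.0, -0.0, -0.0, -0.0], [0.0, 0.0, 0.0, 1.0]]}
```

View pics/w1.png

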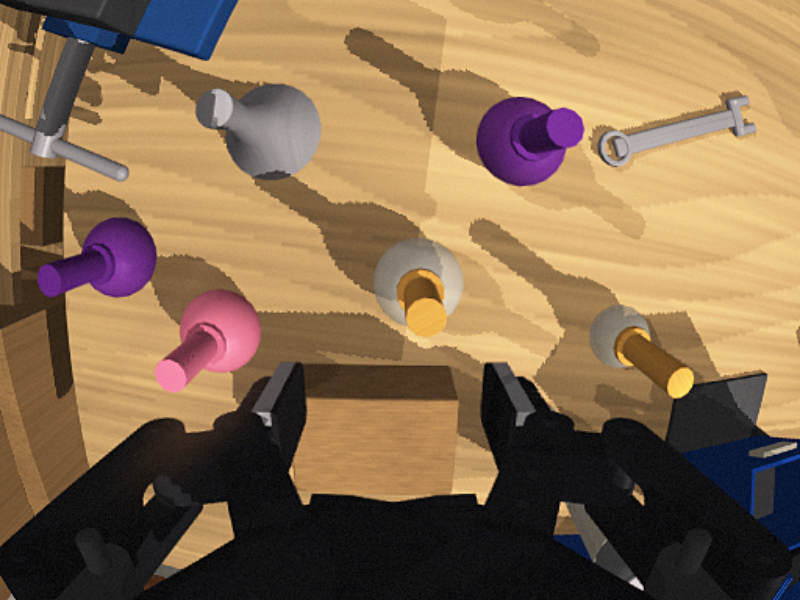

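The wrist view shows the large bowl's stem top at (427,317), the small bowl's at (680,382), and clear space around both.

```bash
cat >> g.py <<'E'
def wray(f,u,v,z):
    a=np.load(f);c=calibration("wrist");K=np.array(c["mtx"]);T=np.array(c["tool_from_camera"])
    x,y=(u-K[0,2])/K[0,0],(v-K[1,2])/K[1,1];r=np.hypot(x,y)
    ray=np.array([x/r*np.sin(r),y/r*np.sin(r),np.cos(r)]);R=Rn.from_rotvec(a["r"]).as_matrix()
    o=R@T[:3,3]+a["p"];w=R@T[:3,:3]@ray; return o+w*(z-o[2])/w[2]
E
python3 -c '
from g import *
print(wray("w1.npz",427*.64,317*.64,.125),wray("w1.npz",680*.64,382*.64,.125))
go(BOWL["large"]+[0,0,.16],tool("large",0,-1))'
```

```text
[ 0.54122134 -0.39839677  0.125     ] [ 0.5666206 -0.2142973  0.125    ]
t 3.05 pos [ 0.5341 -0.4189  0.2469] F [-0.04 -1.44  0.34] w 0.0584 q [ 0.8   0.78 -0.43  1.37  0.35  1.07  2.01]
turn [-0.0165 -0.0051 -0.0082] shift cur [ 0.0867 -0.0093  0.0214] shift tgt [ 0.0869 -0.0089  0.0208]
```

>>> carry_out([
  [80, [0, -0.009, 0.0205], [-0.016, -0.005, -0.008]],
  [80, [0, 0, 0], [0, 0, 0]],
  [80, [0.03, 0, 0], [0, 0, 0]],
  [80, [0.04, 0, 0], [0, 0, 0]],
  [80, [0.02, 0, 0], [0, 0, 0]],
  [80, [0, 0, 0], [0, 0, 0]],
  [80, [0, 0, 0], [0, 0, 0]],
])

```text
time: 3.75
tool_pos: [0.5429, -0.3885, 0.1565]
ee_rot: [-1.321, 1.131, 1.321]
force: [-0.5, 0.4, -0.2]
grip_width: 0.0587
```

```bash
python3 -c '
from g import *
go([.5407,-.398,.107],tool("large",0,-1))'
```

```text
t 3.75 pos [ 0.5429 -0.3885  0.1565] F [-0.47  0.4  -0.19] w 0.0587 q [ 0.76  0.87 -0.41  1.49  0.41  0.86  1.94]
turn [0.0129 0.0011 0.001 ] shift cur [ 0.0495  0.0037 -0.0091] shift tgt [ 0.0495  0.0035 -0.0091]
```

>>> carry_out([
  [80, [0, 0.003, -0.006], [0.012, 0, 0]],
  [80, [0, 0, -0.001], [0, 0, 0]],
  [80, [0, 0, 0], [0, 0, 0]],
  [80, [0, 0, 0], [0, 0, 0]],
])

```text
time: 4.15
tool_pos: [0.543, -0.3976, 0.1612]
ee_rot: [-1.317, 1.137, 1.305]
force: [0.0, 0.0, 0.0]
grip_width: 0.0583
```

```bash
python3 -c '
from g import *
go([.5407,-.398,.107],tool("large",0,-1))'
```

```text
t 4.15 pos [ 0.543  -0.3976  0.1612] F [0.03 0.04 0.  ] w 0.0583 q [ 0.77  0.87 -0.4   1.48  0.4   0.87  1.95]
turn [-0.0002 -0.0038  0.0062] shift cur [0.0542 0.0027 0.0002] shift tgt [ 0.0542  0.0023 -0.    ]
```

>>> carry_out([
  [80, [0.015, 0.002, 0], [0, 0, 0.005]],
  [80, [0.02, 0, 0], [0, 0, 0]],
  [80, [0.015, 0, 0], [0, 0, 0]],
  [80, [0.008, 0, 0], [0, 0, 0]],
  [80, [0.003, 0, 0], [0, 0, 0]],
  [80, [0.001, 0, 0], [0, 0, 0]],
  [80, [0, 0, 0], [0, 0, 0]],
])

```text
time: 4.85
tool_pos: [0.5411, -0.3983, 0.095]
ee_rot: [-1.316, 1.142, 1.309]
force: [0.2, -0.1, 0.0]
grip_width: 0.0591
```

```bash
python3 -c '
from g import *
go([.5407,-.398,.107],tool("large",0,-1))
s=read_state();im,d=camera("wrist");np.savez("w2.npz",im=im,d=d,p=s["tool_pos"],r=s["ee_rot"])
cv2.imwrite("pics/w2.png",cv2.resize(im[150:384,130:390][...,::-1],None,fx=2.5,fy=2.5))'
```

```text
t 4.85 pos [ 0.5411 -0.3983  0.095 ] F [ 0.15 -0.08  0.01] w 0.0591 q [ 0.75  0.95 -0.37  1.52  0.44  0.76  1.91]
turn [-0.0003 -0.0042  0.0011] shift cur [-0.012   0.0004  0.0003] shift tgt [-0.012   0.0004  0.0003]
```

View pics/w2.png

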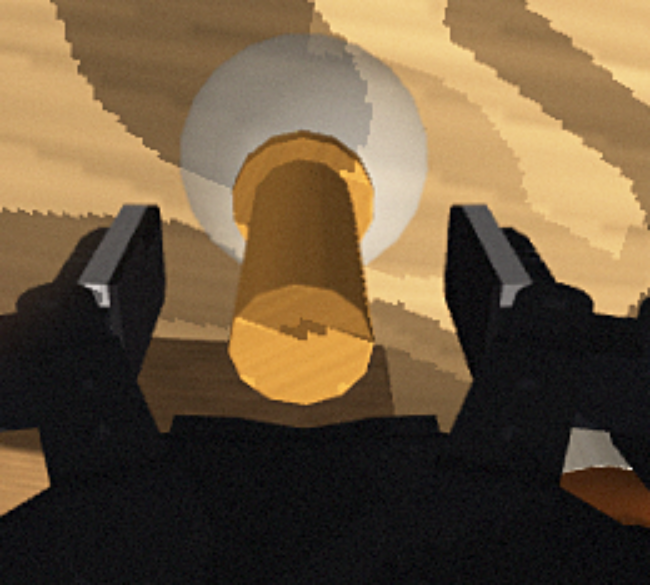

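The stem at crop (300,340) is centred between the pads. I raise 10 mm and close.

>>> carry_out([
  [80, [-0.006, 0, 0], [0, 0, 0]],
  [80, [-0.002, 0, 0], [0, 0, 0]],
  [80, [-0.001, 0, 0], [0, 0, 0]],
  [150, [0, 0, 0], [0, 0, 0]],
  [200, [0, 0, 0], [0, 0, 0]],
  [255, [0, 0, 0], [0, 0, 0]],
  [255, [0, 0, 0], [0, 0, 0]],
  [255, [0, 0, 0], [0, 0, 0]],
  [255, [0, 0, 0], [0, 0, 0]],
  [255, [0, 0, 0], [0, 0, 0]],
])

```text
time: 5.9
tool_pos: [0.5429, -0.3989, 0.108]
ee_rot: [-1.32, 1.14, 1.304]
force: [0.3, 0.5, 2.1]
grip_width: 0.0222
```

```bash
python3 -c '
from g import *
go(binpos("large",.16,.0),tool("large",1,-1))'
```

```text
t 5.9 pos [ 0.5429 -0.3989  0.108 ] F [0.29 0.52 2.09] w 0.0222 q [ 0.76  0.93 -0.38  1.51  0.44  0.77  1.92]
turn [ 0.0012 -0.0073 -0.4309] shift cur [-0.1947 -0.1054  0.3404] shift tgt [-0.1305 -0.1762  0.3418]
```

>>> carry_out([
  [255, [-0.01, 0, 0], [0, 0, 0]],
  [255, [-0.02, 0, 0], [0, 0, 0]],
  [255, [-0.03, 0, 0], [0, 0, 0]],
  [255, [-0.03, 0, 0], [0, 0, 0]],
  [255, [-0.03, 0, 0], [0, 0, 0]],
  [255, [-0.03, 0, 0], [0, 0, 0]],
  [255, [-0.02, 0, 0], [0, 0, 0]],
  [255, [-0.01, 0, 0], [0, 0, 0]],
  [255, [-0.005, 0, 0], [0, 0, 0]],
  [255, [0, 0, 0], [0, 0, 0]],
])

```text
time: 6.9
tool_pos: [0.5369, -0.396, 0.2966]
ee_rot: [-1.308, 1.144, 1.319]
force: [0.2, 0.2, -3.6]
grip_width: 0.0224
```

```bash
python3 -c '
from g import *
go(binpos("large",.16,.0),tool("large",1,-1))'
```

```text
t 6.9 pos [ 0.5369 -0.396   0.2966] F [ 0.17  0.17 -3.59] w 0.0224 q [ 0.79  0.73 -0.45  1.34  0.32  1.16  2.02]
turn [ 4.00e-04  2.10e-03 -4.44e-01] shift cur [-0.0043 -0.1104  0.3379] shift tgt [ 0.0428 -0.1015  0.338 ]
```

>>> carry_out([
  [255, [-0.02, 0, 0.01], [0, 0, 0]],
  [255, [-0.02, 0, 0.025], [0, 0, 0]],
  [255, [-0.01, 0, 0.035], [0, 0, 0]],
  [255, [0, 0, 0.04], [0, 0, 0]],
  [255, [0, 0, 0.04], [0, 0, 0]],
  [255, [0, 0, 0.04], [0, 0, 0]],
  [255, [0, 0, 0.04], [0, 0, 0]],
  [255, [0, 0, 0.03], [0, 0, 0]],
  [255, [0, 0, 0.02], [0, 0, 0]],
  [255, [0, 0, 0.01], [0, 0, 0]],
  [255, [0, 0, 0.005], [0, 0, -0.04]],
  [255, [0, 0, 0], [0, 0, -0.08]],
  [255, [0, 0, 0], [0, 0, -0.1]],
  [255, [0, 0, 0], [0, 0, -0.1]],
  [255, [0, 0, 0], [0, 0, -0.05]],
  [255, [0, 0, 0], [0, 0, -0.02]],
  [255, [0, 0, 0], [0, 0, 0]],
])

```text
time: 8.6
tool_pos: [0.4814, -0.0976, 0.3285]
ee_rot: [-1.421, 0.851, 1.05]
force: [-0.6, -0.2, -3.2]
grip_width: 0.0224
```

```bash
python3 -c '
from g import *
go(binpos("large",.16,.003),tool("large",1,-1))'
```

```text
t 8.6 pos [ 0.4814 -0.0976  0.3285] F [-0.64 -0.15 -3.18] w 0.0224 q [ 0.62  0.32 -0.58  2.11  0.2   0.42  1.63]
turn [-0.0114  0.0115 -0.0795] shift cur [ 0.0697 -0.1024  0.0351] shift tgt [ 0.0772 -0.097   0.0348]
```

>>> carry_out([
  [255, [0, -0.01, 0.01], [-0.01, 0.01, -0.04]],
  [255, [0, -0.025, 0.01], [0, 0, -0.025]],
  [255, [0, -0.03, 0.007], [0, 0, -0.01]],
  [255, [0, -0.02, 0.003], [0, 0, 0]],
  [255, [0, -0.008, 0.002], [0, 0, 0]],
  [255, [0, -0.003, 0], [0, 0, 0]],
  [255, [0, 0, 0], [0, 0, 0]],
])

```text
time: 9.3
tool_pos: [0.5632, -0.0577, 0.3618]
ee_rot: [-1.448, 0.812, 0.999]
force: [-0.6, -0.3, -2.5]
grip_width: 0.0226
```

```bash
python3 -c '
from g import *
go(binpos("large",.16,.003),tool("large",1,-1))'
```

```text
t 9.3 pos [ 0.5632 -0.0577  0.3618] F [-0.6  -0.3  -2.54] w 0.0226 q [ 0.43  0.35 -0.51  1.95  0.25  0.48  1.49]
turn [-0.0083 -0.0009 -0.0203] shift cur [ 0.0708 -0.0057  0.0069] shift tgt [ 0.0709 -0.0044  0.0068]
```

>>> carry_out([
  [255, [0.005, -0.002, 0.004], [-0.008, 0, -0.012]],
  [255, [0.015, 0, 0.001], [0, 0, -0.006]],
  [255, [0.015, 0, 0], [0, 0, 0]],
  [255, [0.01, 0, 0], [0, 0, 0]],
  [255, [0.004, 0, 0], [0, 0, 0]],
  [255, [0.001, 0, 0], [0, 0, 0]],
  [255, [0, 0, 0], [0, 0, 0]],
])

```text
time: 10.0
tool_pos: [0.5805, -0.0517, 0.3116]
ee_rot: [-1.457, 0.802, 0.993]
force: [-0.0, 0.7, -2.2]
grip_width: 0.022
```

```bash
python3 -c '
from g import *
go(binpos("large",.16,.003),tool("large",1,-1))
s=read_state();im,d=camera("wrist");np.savez("w3.npz",im=im,d=d,p=s["tool_pos"],r=s["ee_rot"])
cv2.imwrite("pics/w3.png",cv2.resize(im[100:384,90:420][...,::-1],None,fx=2,fy=2))'
```

```text
t 10.0 pos [ 0.5805 -0.0517  0.3116] F [-0.05  0.73 -2.19] w 0.022 q [ 0.33  0.43 -0.41  2.    0.35  0.34  1.4 ]
turn [-0.0021 -0.0025 -0.0094] shift cur [ 0.0177 -0.0095  0.0033] shift tgt [ 0.0178 -0.0094  0.0032]
```

View pics/w3.png

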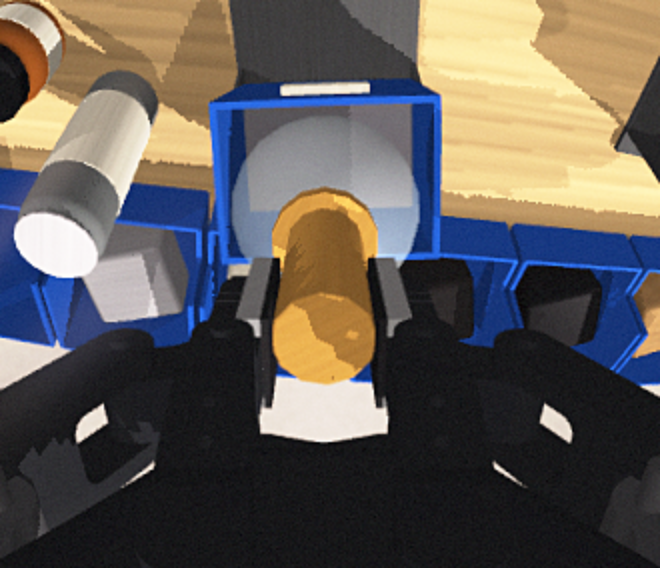

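The wrist view shows the bowl over the wide bin, centred sideways: the rim spans 212 to 440 and the globe's centre is at 325. I check the rim corners against the fitted bin pose.

```bash
cat >> g.py <<'E'
def wbin(f,which,u,v):
    c,y=BIN[which];B=pose([0,0,0,y]);p0=wray(f,u,v,0.);p1=wray(f,u,v,.3)
    a=(p0-c)@B;b=(p1-c)@B;return (a+(b-a)*a[2]/(a[2]-b[2]))[:2]
E
python3 -c '
from g import *
for x,y in ((211,102),(441,98),(440,258)): print(wbin("w3.npz","large",90+x/2,100+y/2).round(4))'
```

```text
[0.0444 0.0631]
[ 0.0464 -0.0588]
[-0.0438 -0.0624]
```

>>> carry_out([
  [255, [0.002, -0.005, 0.002], [0, 0, -0.006]],
  [255, [0, -0.002, 0.001], [0, 0, -0.002]],
  [255, [0.005, -0.001, 0], [0, 0, 0]],
  [255, [0.012, 0, 0], [0, 0, 0]],
  [255, [0.012, 0, 0], [0, 0, 0]],
  [255, [0.008, 0, 0], [0, 0, 0]],
  [255, [0.003, 0, 0], [0, 0, 0]],
  [255, [0.001, 0, 0], [0, 0, 0]],
])

```text
time: 10.85
tool_pos: [0.6082, -0.0447, 0.2738]
ee_rot: [-1.46, 0.794, 0.985]
force: [-0.6, -0.2, -2.5]
grip_width: 0.0221
```

```bash
python3 -c '
from g import *
go(binpos("large",.108,.003),tool("large",1,-1))'
```

```text
t 10.85 pos [ 0.6082 -0.0447  0.2738] F [-0.65 -0.24 -2.52] w 0.0221 q [ 0.24  0.51 -0.31  1.99  0.4   0.24  1.34]
turn [-0.0021 -0.003   0.0013] shift cur [0.0235 0.0004 0.0003] shift tgt [0.0235 0.0004 0.0002]
```

>>> carry_out([
  [255, [0.006, 0, 0], [0, 0, 0]],
  [255, [0.01, 0, 0], [0, 0, 0]],
  [255, [0.01, 0, 0], [0, 0, 0]],
  [255, [0.01, 0, 0], [0, 0, 0]],
  [255, [0.008, 0, 0], [0, 0, 0]],
  [255, [0.004, 0, 0], [0, 0, 0]],
  [255, [0.001, 0, 0], [0, 0, 0]],
  [255, [0, 0, 0], [0, 0, 0]],
])

```text
time: 11.65
tool_pos: [0.6309, -0.0415, 0.2249]
ee_rot: [-1.461, 0.794, 0.985]
force: [-0.3, -0.0, -3.1]
grip_width: 0.022
```

```bash
python3 -c '
from g import *
go(binpos("large",.108-.07,.003),tool("large",1,-1))'
```

```text
t 11.65 pos [ 0.6309 -0.0415  0.2249] F [-0.33 -0.01 -3.12] w 0.022 q [ 0.16  0.6  -0.21  1.99  0.43  0.14  1.3 ]
turn [-0.0016 -0.0029  0.0011] shift cur [0.0395 0.0006 0.0003] shift tgt [0.0395 0.0006 0.0002]
```

>>> carry_out([
  [255, [0.006, 0, 0], [0, 0, 0]],
  [255, [0.01, 0, 0], [0, 0, 0]],
  [255, [0.008, 0, 0], [0, 0, 0]],
  [255, [0.004, 0, 0], [0, 0, 0]],
  [255, [0.001, 0, 0], [0, 0, 0]],
  [255, [0, 0, 0], [0, 0, 0]],
])

```text
time: 12.25
tool_pos: [0.6445, -0.0398, 0.1968]
ee_rot: [-1.461, 0.793, 0.984]
force: [0.1, 0.3, -2.6]
grip_width: 0.0225
```

```bash
python3 -c '
from g import *
go(binpos("large",.108-.07,.003),tool("large",1,-1))'
```

```text
t 12.25 pos [ 0.6445 -0.0398  0.1968] F [ 0.05  0.3  -2.63] w 0.0225 q [ 0.12  0.66 -0.16  1.98  0.45  0.08  1.29]
turn [-0.0016 -0.003   0.0022] shift cur [0.0082 0.0011 0.0004] shift tgt [0.0082 0.0011 0.0004]
```

>>> carry_out([
  [255, [0.003, 0, 0], [0, 0, 0]],
  [255, [0.003, 0.0005, 0], [0, 0, 0]],
  [255, [0.002, 0, 0], [0, 0, 0]],
  [255, [0, 0, 0], [0, 0, 0]],
])

```text
time: 12.65
tool_pos: [0.6478, -0.0394, 0.1893]
ee_rot: [-1.461, 0.792, 0.983]
force: [0.6, -1.2, -2.9]
grip_width: 0.0224
```

>>> carry_out([
  [255, [0.002, 0, 0], [0, 0, 0]],
  [255, [0.002, 0, 0], [0, 0, 0]],
  [255, [0, 0, 0], [0, 0, 0]],
])

```text
time: 12.95
tool_pos: [0.6498, -0.0392, 0.1856]
ee_rot: [-1.461, 0.792, 0.983]
force: [-1.1, -0.6, -1.9]
grip_width: 0.0222
```

```bash
python3 -c '
from g import *
go(binpos("large",.108-.07,.003),tool("large",1,-1))'
```

```text
t 12.95 pos [ 0.6498 -0.0392  0.1856] F [-1.06 -0.63 -1.86] w 0.0222 q [ 0.11  0.68 -0.14  1.97  0.47  0.06  1.27]
turn [-0.0018 -0.0032  0.0035] shift cur [-0.0042  0.0011  0.0005] shift tgt [-0.0042  0.0011  0.0006]
```

>>> carry_out([
  [255, [0.002, 0.0005, 0], [0, 0, 0.002]],
  [255, [0.002, 0, 0], [0, 0, 0]],
  [255, [0, 0, 0], [0, 0, 0]],
])

```text
time: 13.25
tool_pos: [0.6512, -0.039, 0.1815]
ee_rot: [-1.461, 0.794, 0.985]
force: [0.2, 0.3, -2.6]
grip_width: 0.0222
```

>>> carry_out([
  [255, [0.002, 0, 0], [0, 0, 0]],
  [255, [0.002, 0, 0], [0, 0, 0]],
  [255, [0, 0, 0], [0, 0, 0]],
])

```text
time: 13.55
tool_pos: [0.653, -0.0388, 0.1775]
ee_rot: [-1.461, 0.794, 0.984]
force: [-0.8, 0.4, -2.9]
grip_width: 0.0224
```

```bash
python3 -c '
from g import *
go(binpos("large",.108-.07,.003),tool("large",1,-1))'
```

```text
t 13.55 pos [ 0.653  -0.0388  0.1775] F [-0.78  0.43 -2.94] w 0.0224 q [ 0.1   0.7  -0.14  1.97  0.5   0.05  1.23]
turn [-0.0018 -0.0032  0.0015] shift cur [-0.0129  0.0007  0.0006] shift tgt [-0.0129  0.0007  0.0006]
```

>>> carry_out([
  [255, [0.002, 0, 0], [0, 0, 0]],
  [255, [0.002, 0, 0], [0, 0, 0]],
  [255, [0, 0, 0], [0, 0, 0]],
])

```text
time: 13.85
tool_pos: [0.6548, -0.0385, 0.1737]
ee_rot: [-1.461, 0.794, 0.984]
force: [-0.4, -0.4, -3.1]
grip_width: 0.022
```

```bash
python3 -c '
from g import *
go(binpos("large",.108-.07,.003),tool("large",1,-1));print(read_state()["joint_positions"])'
```

```text
t 13.85 pos [ 0.6548 -0.0385  0.1737] F [-0.35 -0.38 -3.14] w 0.022 q [ 0.1   0.71 -0.14  1.97  0.61  0.04  1.13]
turn [-0.0017 -0.0032  0.0016] shift cur [-0.0171  0.0007  0.0005] shift tgt [-0.0171  0.0008  0.0006]
[ 0.10468475  0.70946588 -0.1375856   1.967127    0.60753254  0.04356755
  1.12716495]
```

>>> carry_out([
  [255, [0, -0.001, 0], [0, 0, 0.01]],
  [255, [0.001, -0.001, 0], [0, 0, 0.01]],
  [255, [0.002, 0, 0], [0, 0, 0.005]],
  [255, [0, 0, 0], [0, 0, 0]],
])

```text
time: 14.25
tool_pos: [0.6584, -0.0381, 0.1721]
ee_rot: [-1.454, 0.815, 1.004]
force: [0.3, -0.3, -3.8]
grip_width: 0.0222
```

```bash
python3 -c '
from g import *
go(binpos("large",.108-.07,.003),tool("large",1,-1));print(read_state()["joint_positions"])'
```

```text
t 14.25 pos [ 0.6584 -0.0381  0.1721] F [ 0.31 -0.28 -3.76] w 0.0222 q [ 0.13  0.72 -0.19  1.93  0.6   0.11  1.14]
turn [-0.0019 -0.0031 -0.0249] shift cur [-0.0199  0.0039  0.0006] shift tgt [-0.02    0.0034  0.0007]
[ 0.12977597  0.71799059 -0.18534817  1.93186455  0.602944    0.11060798
  1.13644401]
```

>>> carry_out([
  [255, [0.002, 0, 0], [0, 0, 0]],
  [255, [0.002, 0, 0], [0, 0, 0]],
  [255, [0, 0, 0], [0, 0, 0]],
])

```text
time: 14.55
tool_pos: [0.6601, -0.038, 0.1686]
ee_rot: [-1.454, 0.815, 1.004]
force: [-2.2, 1.7, 0.7]
grip_width: 0.0221
```

>>> carry_out([
  [255, [0.002, 0, 0], [0, 0, 0]],
  [255, [0.001, 0, 0], [0, 0, 0]],
  [255, [0, 0, 0], [0, 0, 0]],
])

```text
time: 14.85
tool_pos: [0.6609, -0.0379, 0.1667]
ee_rot: [-1.454, 0.814, 1.003]
force: [-3.7, -0.4, 3.8]
grip_width: 0.0224
```

```bash
python3 -c '
from g import *
go(binpos("large",.108-.07,.003),tool("large",1,-1));print(read_state()["joint_positions"])'
```

```text
t 14.85 pos [ 0.6609 -0.0379  0.1667] F [-3.66 -0.41  3.77] w 0.0224 q [ 0.12  0.73 -0.17  1.93  0.61  0.1   1.13]
turn [-0.0017 -0.0038 -0.0238] shift cur [-0.0259  0.004   0.0007] shift tgt [-0.026   0.0034  0.0008]
[ 0.12102416  0.72857957 -0.1727369   1.92958409  0.60723455  0.09847331
  1.13091825]
```

Contact felt: about +7 N along the axis, with the foot about 96 mm below the mouth. I ease back slightly and release.

>>> carry_out([
  [255, [-0.001, 0, 0], [0, 0, 0]],
  [255, [-0.0005, 0, 0], [0, 0, 0]],
  [255, [0, 0, 0], [0, 0, 0]],
])

```text
time: 15.15
tool_pos: [0.6603, -0.0379, 0.1683]
ee_rot: [-1.455, 0.814, 1.003]
force: [-3.0, -0.2, 1.8]
grip_width: 0.0225
```

>>> carry_out([
  [170, [0, 0, 0], [0, 0, 0]],
  [160, [0, 0, 0], [0, 0, 0]],
  [150, [0, 0, 0], [0, 0, 0]],
  [130, [0, 0, 0], [0, 0, 0]],
  [120, [0, 0, 0], [0, 0, 0]],
  [120, [0, 0, 0], [0, 0, 0]],
  [120, [0, 0, 0], [0, 0, 0]],
])

```text
time: 15.85
tool_pos: [0.6635, -0.0373, 0.1692]
ee_rot: [-1.456, 0.809, 0.999]
force: [-0.2, -0.4, -0.2]
grip_width: 0.0451
```

```bash
python3 -c '
from g import *
go(binpos("large",.1,.003),tool("large",1,-1))
s=read_state();im,d=camera("wrist");np.savez("w4.npz",im=im,d=d,p=s["tool_pos"],r=s["ee_rot"])
cv2.imwrite("pics/w4.png",cv2.resize(im[100:384,90:420][...,::-1],None,fx=2,fy=2))'
```

```text
t 15.85 pos [ 0.6635 -0.0373  0.1692] F [-0.15 -0.44 -0.16] w 0.0451 q [ 0.12  0.73 -0.18  1.93  0.61  0.1   1.13]
turn [-0.0016 -0.0028 -0.0177] shift cur [-0.0867  0.0084  0.0003] shift tgt [-0.0868  0.0068  0.0006]
```

View pics/w4.png

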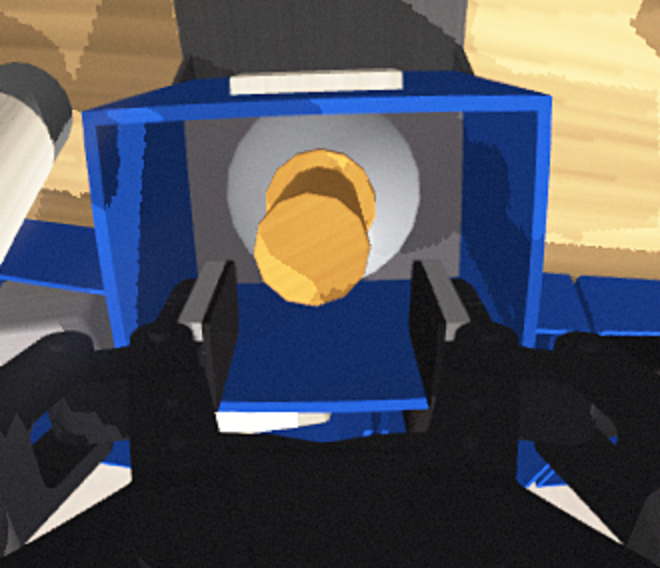

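The bowl is released. It stands foot down and leans on the robot-side wall, with its stem top at crop (312,250), clear of the pads. I retract.

>>> carry_out([
  [120, [-0.01, 0, 0], [0, 0, 0]],
  [120, [-0.025, 0, 0], [0, 0, 0]],
  [120, [-0.04, 0, 0], [0, 0, 0]],
  [120, [-0.03, 0, 0], [0, 0, 0]],
  [100, [-0.01, 0, 0], [0, 0, 0]],
  [80, [-0.005, 0, -0.01], [0, 0, 0.05]],
  [80, [0, 0, -0.025], [0, 0, 0.1]],
  [80, [0, 0, -0.03], [0, 0, 0.12]],
  [80, [0, 0, -0.03], [0, 0, 0.08]],
  [80, [0, 0, -0.02], [0, 0, 0.03]],
  [80, [0, 0, -0.01], [0, 0, 0]],
  [80, [0, 0, -0.003], [0, 0, 0]],
])

```text
time: 17.1
tool_pos: [0.6279, -0.1737, 0.2843]
ee_rot: [-1.325, 1.123, 1.298]
force: [0.5, -0.7, -0.5]
grip_width: 0.0591
```

```bash
python3 -c '
from g import *
print(np.rad2deg(pose([0,0,0,BIN["small"][1]])[:,1]).round(3))
go([.565,-.2135,.107],tool("small",0,-1))'
```

```text
[ -4.945 -57.082   0.   ]
t 17.1 pos [ 0.6279 -0.1737  0.2843] F [ 0.52 -0.68 -0.45] w 0.0591 q [ 0.49  0.72 -0.55  1.44  0.4   1.08  1.58]
turn [2.302e-01 1.000e-04 2.120e-02] shift cur [ 0.1759  0.0717 -0.03  ] shift tgt [ 0.1773  0.0593 -0.0451]
```

>>> carry_out([
  [80, [0, 0.01, -0.005], [0.08, 0, 0.01]],
  [80, [0.015, 0.015, -0.01], [0.1, 0, 0.008]],
  [80, [0.025, 0.015, -0.012], [0.04, 0, 0]],
  [80, [0.03, 0.008, -0.008], [0, 0, 0]],
  [80, [0.02, 0.004, -0.003], [0, 0, 0]],
  [80, [0.008, 0.001, -0.001], [0, 0, 0]],
  [80, [0.002, 0, 0], [0, 0, 0]],
  [80, [0, 0, 0], [0, 0, 0]],
])

```text
time: 17.9
tool_pos: [0.5713, -0.2048, 0.1823]
ee_rot: [-1.153, 1.235, 1.151]
force: [0.4, -0.1, 1.1]
grip_width: 0.0583
```

```bash
python3 -c '
from g import *
go([.565,-.2135,.107],tool("small",0,-1))'
```

```text
t 17.9 pos [ 0.5713 -0.2048  0.1823] F [ 0.41 -0.05  1.1 ] w 0.0583 q [ 0.52  0.77 -0.45  1.68  0.43  0.79  1.37]
turn [0.0113 0.0053 0.0065] shift cur [ 0.0752  0.0061 -0.0095] shift tgt [ 0.0753  0.0055 -0.0092]
```

>>> carry_out([
  [80, [0, 0.004, -0.006], [0.01, 0.004, 0.005]],
  [80, [0.008, 0.001, -0.001], [0, 0, 0]],
  [80, [0.018, 0, 0], [0, 0, 0]],
  [80, [0.02, 0, 0], [0, 0, 0]],
  [80, [0.01, 0, 0], [0, 0, 0]],
  [80, [0.004, 0, 0], [0, 0, 0]],
  [80, [0.001, 0, 0], [0, 0, 0]],
  [80, [0, 0, 0], [0, 0, 0]],
])

```text
time: 18.7
tool_pos: [0.571, -0.2115, 0.1237]
ee_rot: [-1.153, 1.239, 1.136]
force: [0.2, -0.0, -0.0]
grip_width: 0.0585
```

```bash
python3 -c '
from g import *
go([.565,-.2135,.107],tool("small",0,-1))
s=read_state();im,d=camera("wrist");np.savez("w5.npz",im=im,d=d,p=s["tool_pos"],r=s["ee_rot"])
cv2.imwrite("pics/w5.png",cv2.resize(im[100:384,90:420][...,::-1],None,fx=2,fy=2))'
```

```text
t 18.7 pos [ 0.571  -0.2115  0.1237] F [ 0.17 -0.03 -0.03] w 0.0585 q [ 0.5   0.84 -0.4   1.72  0.49  0.67  1.32]
turn [ 0.0012 -0.0001  0.0136] shift cur [ 0.0166  0.006  -0.0025] shift tgt [ 0.0167  0.0058 -0.0025]
```

View pics/w5.png

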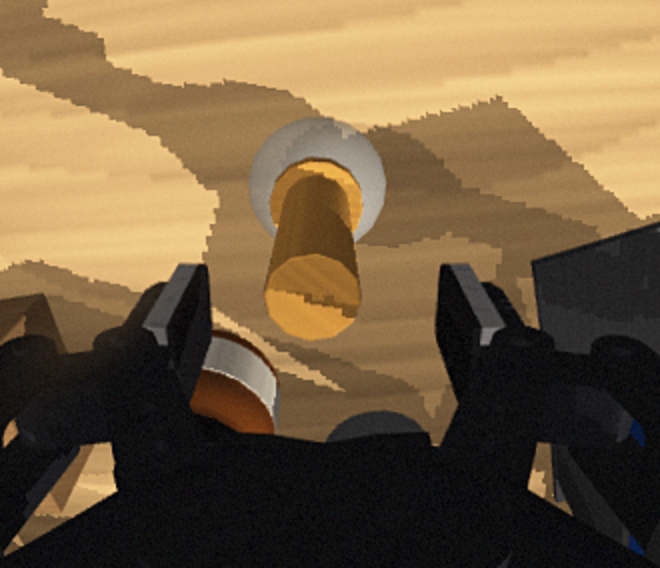

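The stem top at crop (312,298) lies slightly left of the pad centre at 323, in line with the 2.5 mm offset computed. I correct, lower and grip.

>>> carry_out([
  [80, [0.003, 0.004, -0.0015], [0, 0, 0.01]],
  [80, [0.006, 0.001, -0.0005], [0, 0, 0.003]],
  [80, [0.004, 0, 0], [0, 0, 0]],
  [80, [0.001, 0, 0], [0, 0, 0]],
  [120, [0, 0, 0], [0, 0, 0]],
  [160, [0, 0, 0], [0, 0, 0]],
  [200, [0, 0, 0], [0, 0, 0]],
  [255, [0, 0, 0], [0, 0, 0]],
  [255, [0, 0, 0], [0, 0, 0]],
  [255, [0, 0, 0], [0, 0, 0]],
  [255, [0, 0, 0], [0, 0, 0]],
  [255, [0, 0, 0], [0, 0, 0]],
])

```text
time: 19.95
tool_pos: [0.5667, -0.2137, 0.1103]
ee_rot: [-1.148, 1.247, 1.143]
force: [-0.1, 0.1, -0.8]
grip_width: 0.022
```

```bash
python3 -c '
from g import *
go(binpos("small",.17,.002),tool("small",1,-1))'
```

```text
t 19.95 pos [ 0.5667 -0.2137  0.1103] F [-0.08  0.09 -0.78] w 0.022 q [ 0.5   0.86 -0.39  1.73  0.5   0.65  1.32]
turn [ 0.001  -0.0007 -0.4333] shift cur [-0.1998  0.0784  0.5176] shift tgt [-0.214  -0.0122  0.5177]
```

>>> carry_out([
  [255, [-0.01, 0, 0], [0, 0, 0]],
  [255, [-0.02, 0, 0], [0, 0, 0]],
  [255, [-0.03, 0, 0], [0, 0, 0]],
  [255, [-0.04, 0, 0], [0, 0, 0]],
  [255, [-0.04, 0.005, 0], [0, 0, 0]],
  [255, [-0.04, 0.01, 0.01], [0, 0, 0]],
  [255, [-0.03, 0.015, 0.02], [0, 0, 0]],
  [255, [-0.015, 0.015, 0.03], [0, 0, 0]],
  [255, [-0.005, 0.01, 0.04], [0, 0, 0]],
  [255, [0, 0.005, 0.045], [0, 0, 0]],
  [255, [0, 0, 0.045], [0, 0, 0]],
  [255, [0, 0, 0.045], [0, 0, 0]],
  [255, [0, 0, 0.045], [0, 0, 0]],
  [255, [0, 0, 0.045], [0, 0, 0]],
  [255, [0, 0, 0.04], [0, 0, 0]],
  [255, [0, 0, 0.03], [0, 0, 0]],
  [255, [0, 0, 0.02], [0, 0, 0]],
  [255, [0, 0, 0.01], [0, 0, 0]],
  [255, [0, 0, 0.003], [0, 0, 0]],
])

```text
time: 21.85
tool_pos: [0.5364, 0.2331, 0.3576]
ee_rot: [-1.147, 1.249, 1.142]
force: [-1.2, -0.7, -0.8]
grip_width: 0.0221
```

```bash
python3 -c '
from g import *
go(binpos("small",.17,.002),tool("small",1,-1))'
```

```text
t 21.85 pos [0.5364 0.2331 0.3576] F [-1.18 -0.7  -0.79] w 0.0221 q [-0.17  0.55 -0.55  1.52  0.31  1.16  0.7 ]
turn [-4.000e-04 -1.700e-03 -4.339e-01] shift cur [0.048  0.0107 0.0753] shift tgt [0.0392 0.0299 0.0753]
```

>>> carry_out([
  [255, [0, 0, 0.015], [0, 0, -0.05]],
  [255, [0, 0.008, 0.025], [0, 0, -0.1]],
  [255, [0, 0.01, 0.02], [0, 0, -0.12]],
  [255, [0, 0.006, 0.006], [0, 0, -0.08]],
  [255, [0, 0.002, 0.002], [0, 0, -0.03]],
  [255, [0, 0, 0], [0, 0, -0.01]],
  [255, [0, 0, 0], [0, 0, 0]],
])

```text
time: 22.55
tool_pos: [0.5194, 0.2937, 0.3531]
ee_rot: [-1.322, 0.97, 0.825]
force: [0.2, -0.4, -2.0]
grip_width: 0.0221
```

```bash
python3 -c '
from g import *
go(binpos("small",.17,.002),tool("small",1,-1))'
```

```text
t 22.55 pos [0.5194 0.2937 0.3531] F [ 0.15 -0.44 -2.03] w 0.0221 q [-0.51  0.43 -0.37  1.81  0.7   0.8   0.17]
turn [-0.0113 -0.0126 -0.03  ] shift cur [0.0445 0.0069 0.0168] shift tgt [0.0445 0.008  0.0163]
```

>>> carry_out([
  [255, [0.005, 0.003, 0.008], [-0.011, -0.012, -0.018]],
  [255, [0.012, 0.003, 0.004], [0, 0, -0.008]],
  [255, [0.012, 0.001, 0.002], [0, 0, 0]],
  [255, [0.004, 0, 0], [0, 0, 0]],
  [255, [0.001, 0, 0], [0, 0, 0]],
  [255, [0, 0, 0], [0, 0, 0]],
])

```text
time: 23.15
tool_pos: [0.5352, 0.2995, 0.3192]
ee_rot: [-1.328, 0.947, 0.805]
force: [-0.6, -0.1, -2.4]
grip_width: 0.0218
```

```bash
python3 -c '
from g import *
go(binpos("small",.12,.002),tool("small",1,-1))
s=read_state();im,d=camera("wrist");np.savez("w6.npz",im=im,d=d,p=s["tool_pos"],r=s["ee_rot"])
cv2.imwrite("pics/w6.png",cv2.resize(im[100:384,90:420][...,::-1],None,fx=2,fy=2))'
```

```text
t 23.15 pos [0.5352 0.2995 0.3192] F [-0.59 -0.1  -2.44] w 0.0218 q [-0.55  0.49 -0.32  1.85  0.8   0.72  0.07]
turn [-0.0139 -0.0083 -0.0022] shift cur [0.0572 0.0075 0.0095] shift tgt [0.0572 0.0075 0.0091]
```

View pics/w6.png

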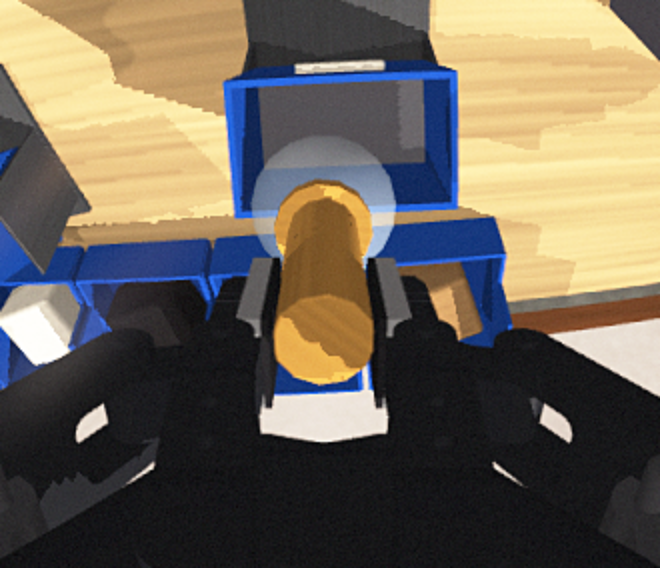

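The bowl is above the narrow bin, whose rim corners are at crop (224,80), (457,70), (458,210) and (233,217). I check these against the pose.

```bash
python3 -c '
from g import *
for x,y in ((224,80),(457,70),(458,210),(233,217)): print(wbin("w6.npz","small",90+x/2,100+y/2).round(4))'
```

```text
[0.0374 0.0623]
[ 0.0416 -0.0603]
[-0.0353 -0.0634]
[-0.0378  0.061 ]
```

>>> carry_out([
  [255, [0, 0.004, 0.005], [-0.009, -0.008, 0]],
  [255, [0.004, 0.0015, 0.002], [-0.003, 0, 0]],
  [255, [0.008, 0.001, 0.001], [0, 0, 0]],
  [255, [0.01, 0, 0], [0, 0, 0]],
  [255, [0.008, 0, 0], [0, 0, 0]],
  [255, [0.004, 0, 0], [0, 0, 0]],
  [255, [0.001, 0, 0], [0, 0, 0]],
  [255, [0, 0, 0], [0, 0, 0]],
])

```text
time: 24.0
tool_pos: [0.5458, 0.3078, 0.282]
ee_rot: [-1.335, 0.936, 0.818]
force: [0.3, 0.3, -0.8]
grip_width: 0.0222
```

```bash
python3 -c '
from g import *
go(binpos("small",.11,.002),tool("small",1,-1))'
```

```text
t 24.0 pos [0.5458 0.3078 0.282 ] F [ 0.32  0.27 -0.76] w 0.0222 q [-0.57  0.55 -0.29  1.87  0.87  0.64  0.  ]
turn [-0.0007  0.0012 -0.0018] shift cur [ 0.0295  0.0006 -0.0001] shift tgt [ 0.0295  0.0007 -0.    ]
```

>>> carry_out([
  [255, [0.006, 0, 0], [0, 0, 0]],
  [255, [0.01, 0.0005, 0], [0, 0, 0]],
  [255, [0.01, 0, 0], [0, 0, 0]],
  [255, [0.01, 0, 0], [0, 0, 0]],
  [255, [0.008, 0, 0], [0, 0, 0]],
  [255, [0.004, 0, 0], [0, 0, 0]],
  [255, [0.001, 0, 0], [0, 0, 0]],
  [255, [0, 0, 0], [0, 0, 0]],
])

```text
time: 24.8
tool_pos: [0.5679, 0.306, 0.2331]
ee_rot: [-1.335, 0.936, 0.818]
force: [0.2, 0.5, -2.4]
grip_width: 0.0223
```

```bash
python3 -c '
from g import *
go(binpos("small",.11-.07,.002),tool("small",1,-1))'
```

```text
t 24.8 pos [0.5679 0.306  0.2331] F [ 0.22  0.54 -2.39] w 0.0223 q [-0.58  0.63 -0.22  1.87  0.97  0.55 -0.08]
turn [-0.0008  0.0011 -0.0019] shift cur [ 0.0457  0.     -0.0002] shift tgt [ 0.0457  0.0001 -0.0001]
```

>>> carry_out([
  [255, [0.006, 0, 0], [0, 0, 0]],
  [255, [0.01, 0, 0], [0, 0, 0]],
  [255, [0.008, 0, 0], [0, 0, 0]],
  [255, [0.005, 0, 0], [0, 0, 0]],
  [255, [0.002, 0, 0], [0, 0, 0]],
  [255, [0, 0, 0], [0, 0, 0]],
])

```text
time: 25.4
tool_pos: [0.5823, 0.3053, 0.2029]
ee_rot: [-1.334, 0.934, 0.818]
force: [0.8, 0.7, -1.4]
grip_width: 0.0221
```

>>> carry_out([
  [255, [0.002, 0, 0], [0, 0, 0]],
  [255, [0.003, 0, 0], [0, 0, 0]],
  [255, [0, 0, 0], [0, 0, 0]],
])

```text
time: 25.7
tool_pos: [0.5845, 0.3054, 0.1984]
ee_rot: [-1.334, 0.934, 0.818]
force: [-0.0, 0.7, -2.0]
grip_width: 0.0222
```

```bash
python3 -c '
from g import *
go(binpos("small",.11-.07,.002),tool("small",1,-1))'
```

```text
t 25.7 pos [0.5845 0.3054 0.1984] F [-0.    0.69 -1.99] w 0.0222 q [-0.59  0.7  -0.17  1.87  1.04  0.49 -0.14]
turn [-0.0007  0.0029 -0.0009] shift cur [ 0.0073  0.0005 -0.001 ] shift tgt [ 0.0073  0.0005 -0.001 ]
```

Foot 63 mm below the mouth. Next come short steps to feel for the floor, with the force checked after each call.

>>> carry_out([
  [255, [0.003, 0, 0], [0, 0, 0]],
  [255, [0.003, 0, 0], [0, 0, 0]],
  [255, [0, 0, 0], [0, 0, 0]],
])

```text
time: 26.0
tool_pos: [0.5873, 0.3054, 0.1929]
ee_rot: [-1.334, 0.933, 0.818]
force: [-0.1, 0.1, -2.3]
grip_width: 0.0221
```

>>> carry_out([
  [255, [0.002, 0, 0], [0, 0, 0]],
  [255, [0.002, 0, 0], [0, 0, 0]],
  [255, [0, 0, 0], [0, 0, 0]],
])

```text
time: 26.3
tool_pos: [0.5892, 0.3053, 0.1889]
ee_rot: [-1.334, 0.933, 0.818]
force: [-0.0, -0.7, -2.2]
grip_width: 0.0223
```

>>> carry_out([
  [255, [0.002, 0, 0], [0, 0, 0]],
  [255, [0.002, 0, 0], [0, 0, 0]],
  [255, [0, 0, 0], [0, 0, 0]],
])

```text
time: 26.6
tool_pos: [0.591, 0.3052, 0.185]
ee_rot: [-1.334, 0.933, 0.818]
force: [-0.3, -0.8, -1.4]
grip_width: 0.022
```

>>> carry_out([
  [255, [0.002, 0, 0], [0, 0, 0]],
  [255, [0.002, 0, 0], [0, 0, 0]],
  [255, [0, 0, 0], [0, 0, 0]],
])

```text
time: 26.9
tool_pos: [0.5929, 0.3051, 0.181]
ee_rot: [-1.334, 0.933, 0.818]
force: [-0.3, 0.7, -2.2]
grip_width: 0.0222
```

>>> carry_out([
  [255, [0.002, 0, 0], [0, 0, 0]],
  [255, [0.002, 0, 0], [0, 0, 0]],
  [255, [0, 0, 0], [0, 0, 0]],
])

```text
time: 27.2
tool_pos: [0.5947, 0.305, 0.1771]
ee_rot: [-1.334, 0.933, 0.818]
force: [-0.4, -0.1, -2.2]
grip_width: 0.0223
```

>>> carry_out([
  [255, [0.002, 0, 0], [0, 0, 0]],
  [255, [0.002, 0, 0], [0, 0, 0]],
  [255, [0, 0, 0], [0, 0, 0]],
])

```text
time: 27.5
tool_pos: [0.5965, 0.3049, 0.1731]
ee_rot: [-1.334, 0.933, 0.818]
force: [-0.3, 0.0, -2.2]
grip_width: 0.0224
```

```bash
python3 -c '
from g import *
go(binpos("small",.11-.07,.002),tool("small",1,-1))'
```

```text
t 27.5 pos [0.5965 0.3049 0.1731] F [-0.3   0.04 -2.17] w 0.0224 q [-0.6   0.74 -0.14  1.86  1.1   0.44 -0.19]
turn [-0.0006  0.0038 -0.0005] shift cur [-0.0207  0.0007 -0.0014] shift tgt [-0.0207  0.0007 -0.0015]
```

Foot 91 mm below the mouth. Continuing.

>>> carry_out([
  [255, [0.002, 0, 0], [0, 0, 0]],
  [255, [0.002, 0, 0], [0, 0, 0]],
  [255, [0, 0, 0], [0, 0, 0]],
])

```text
time: 27.8
tool_pos: [0.5984, 0.3048, 0.1692]
ee_rot: [-1.334, 0.932, 0.818]
force: [0.8, -0.4, -1.6]
grip_width: 0.0218
```

>>> carry_out([
  [255, [0.002, 0, 0], [0, 0, 0]],
  [255, [0.002, 0, 0], [0, 0, 0]],
  [255, [0, 0, 0], [0, 0, 0]],
])

```text
time: 28.1
tool_pos: [0.6002, 0.3047, 0.1652]
ee_rot: [-1.334, 0.932, 0.819]
force: [0.2, -0.6, -1.0]
grip_width: 0.0221
```

>>> carry_out([
  [255, [0.001, 0, 0], [0, 0, 0]],
  [255, [0.001, 0, 0], [0, 0, 0]],
  [255, [0, 0, 0], [0, 0, 0]],
])

```text
time: 28.4
tool_pos: [0.6012, 0.3046, 0.1632]
ee_rot: [-1.334, 0.932, 0.818]
force: [0.2, 0.0, -2.1]
grip_width: 0.0224
```

>>> carry_out([
  [255, [0.002, 0, 0], [0, 0, 0]],
  [255, [0.002, 0, 0], [0, 0, 0]],
  [255, [0, 0, 0], [0, 0, 0]],
])

```text
time: 28.7
tool_pos: [0.6028, 0.3047, 0.1601]
ee_rot: [-1.334, 0.931, 0.818]
force: [-1.3, -0.4, 2.5]
grip_width: 0.0223
```

Touch felt at about 5 N, foot about 105 mm below the mouth. Releasing.

>>> carry_out([
  [255, [-0.0005, 0, 0], [0, 0, 0]],
  [255, [0, 0, 0], [0, 0, 0]],
  [170, [0, 0, 0], [0, 0, 0]],
  [160, [0, 0, 0], [0, 0, 0]],
  [150, [0, 0, 0], [0, 0, 0]],
  [130, [0, 0, 0], [0, 0, 0]],
  [120, [0, 0, 0], [0, 0, 0]],
  [120, [0, 0, 0], [0, 0, 0]],
  [120, [0, 0, 0], [0, 0, 0]],
])

```text
time: 29.6
tool_pos: [0.6042, 0.3051, 0.1616]
ee_rot: [-1.334, 0.929, 0.817]
force: [-1.2, 0.2, 0.6]
grip_width: 0.0452
```

```bash
python3 -c '
from g import *
go(binpos("small",.1,.003),tool("small",1,-1))
s=read_state();im,d=camera("wrist");np.savez("w7.npz",im=im,d=d,p=s["tool_pos"],r=s["ee_rot"])
cv2.imwrite("pics/w7.png",cv2.resize(im[100:384,90:420][...,::-1],None,fx=2,fy=2))'
```

```text
t 29.6 pos [0.6042 0.3051 0.1616] F [-1.23  0.19  0.63] w 0.0452 q [-0.61  0.77 -0.12  1.85  1.12  0.42 -0.22]
turn [-0.0013  0.0055  0.0029] shift cur [-0.0944  0.0034 -0.0018] shift tgt [-0.0944  0.0037 -0.0024]
```

View pics/w7.png

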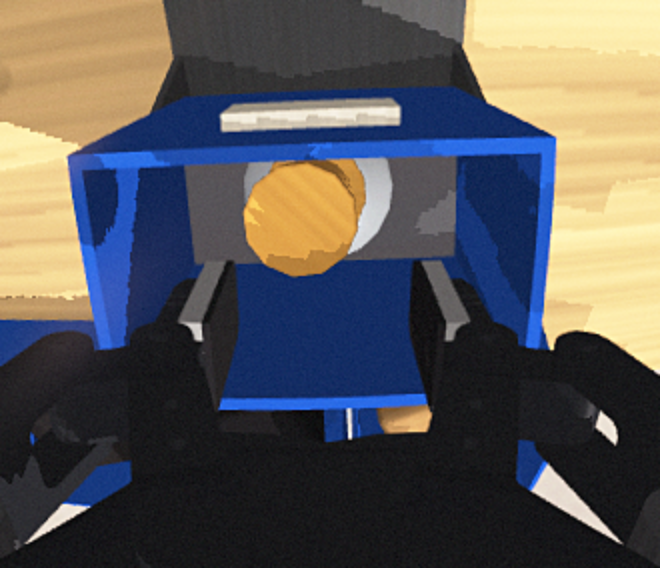

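The small bowl is free, with its stem top at crop (302,218), leaning on the robot-side wall. I retract well clear and check both.

>>> carry_out([
  [120, [-0.01, 0, 0], [0, 0, 0]],
  [120, [-0.025, 0, 0], [0, 0, 0]],
  [120, [-0.04, 0, 0], [0, 0, 0]],
  [120, [-0.04, 0, 0], [0, 0, 0]],
  [120, [-0.04, 0, 0], [0, 0, 0]],
  [120, [-0.02, 0, 0], [0, 0, 0]],
  [120, [-0.01, 0.02, 0.01], [0, 0, 0]],
  [120, [0, 0.04, 0.03], [0, 0, 0]],
  [120, [0, 0.04, 0.03], [0, 0, 0]],
  [120, [0, 0.02, 0.02], [0, 0, 0]],
  [120, [0, 0.01, 0.005], [0, 0, 0]],
  [120, [0, 0, 0], [0, 0, 0]],
  [120, [0, 0, 0], [0, 0, 0]],
  [120, [0, 0, 0], [0, 0, 0]],
])

```text
time: 31.05
tool_pos: [0.4076, 0.4188, 0.2888]
ee_rot: [-1.329, 0.923, 0.815]
force: [-0.0, 0.5, 0.5]
grip_width: 0.045
```

```bash
python3 - <<'E'
from g import *
a,da=camera("top");b,db=camera("scene")
z=lambda im,x0,x1,y0,y1:cv2.resize(im[y0:y1,x0:x1,::-1],(400,400),interpolation=cv2.INTER_CUBIC)
cv2.imwrite("pics/end.png",np.hstack([z(a,90,270,105,285),z(b,150,350,170,370)]))
for n,im,d in (("top",a,da),("scene",b,db)):
    v,u=np.mgrid[0:384,0:512];W=world(n,d,u,v);h=cv2.cvtColor(im,cv2.COLOR_RGB2HSV)
    m=(h[...,0]>10)&(h[...,0]<24)&(h[...,1]>160)&(h[...,2]>90)&(d>0)
    for k,(c,y) in BIN.items():
        q=(W[m]-c)@pose([0,0,0,y])+[0,0,.13]; q=q[(abs(q[:,0])<.042)&(abs(q[:,1])<.058)&(q[:,2]>.06)&(q[:,2]<.2)]
        if len(q): print(n,k,len(q),np.median(q,0).round(3),"zmax",q[:,2].max().round(3),"top pts",q[q[:,2]>q[:,2].max()-.008].mean(0).round(3))
s=read_state();print(s["time"],s["tool_pos"],s["force"])
E
```

```text
top large 61 [0.01  0.004 0.159] zmax 0.17 top pts [0.017 0.004 0.165]
top small 94 [0.014 0.007 0.13 ] zmax 0.158 top pts [0.024 0.006 0.154]
scene large 173 [ 0.009 -0.006  0.134] zmax 0.165 top pts [ 0.014 -0.003  0.162]
scene small 252 [ 0.015 -0.005  0.128] zmax 0.155 top pts [ 0.022 -0.002  0.151]
31.15 [0.40809178 0.41847739 0.28884693] [ 0.24871703 -0.05693269  0.90904438]
```

View pics/end.png

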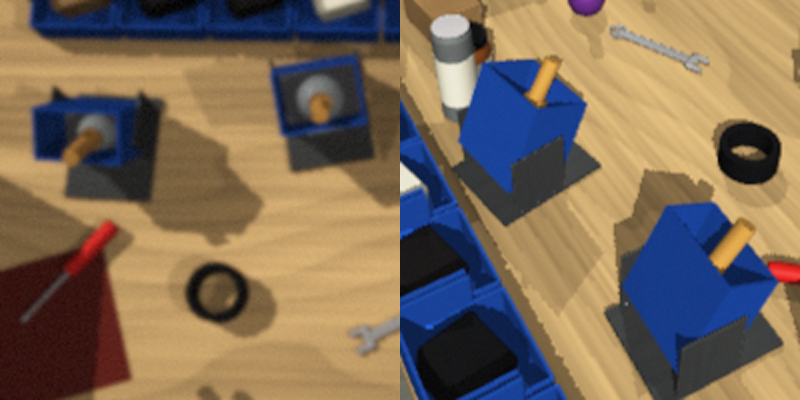

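Both stems stand out of their bins: large top about 163 mm and small about 152 mm above the undersides, so the feet are at about 38 mm and 27 mm. The bystanders in view stand where they were, and the robot is clear. Handing in.

```bash
python3 -c '
from bench import *
print(job_done())'
```

```text
the job is handed in; nothing more can be done
None
```

I put both bowls away and handed the job in with the clock at about 31 s; `job_done` reports no verdict. The large bowl is in the wide bin and the small bowl is in the narrow bin. Each was lowered along the bin's axis until I felt a light touch, about 8 N for the large bowl and 5 N for the small one, then eased back slightly and released.

**Last checks:**
- **Bowls:** The last pictures show both foot down, with the stem tops about 163 mm (large) and 152 mm (small) above the bins' undersides, against the required 100 mm. Reckoned from the stem height, the feet are about 38 mm and 27 mm up. Both lean a few degrees onto the robot-side wall, and the small bowl leans more.
- **Robot:** The gripper is open and clear of everything, and the wrist force is near zero.
- **Bystanders:** Those in the last picture stand where they were, by eye. The carton and air horn were not checked at the end; I felt no contact with anything on the way.

**What did not go to plan:**
- In the wide bin, joint 6 came close to its lower limit (0.044 against 0.04). I made the tool about 1.4 degrees more upright for the last few millimetres.
- The narrow bin's rim corners in the wrist view differed from the fitted pose by up to about 3.6 mm, about 1.5 mm on average. That was within the clearance, so I left it.

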